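# Slide a plate blank out over the end of its ledge

### The job

Push the metal plate blank flat against the dark fence at the back of the wooden ledge, and push it along the fence to the right until all of its red-painted end sticks out past the right-hand end of the ledge, with no more than 20 mm of bare metal sticking out with it. Only push the plate with the fingertips: never pick it up or let it tip off, and leave the other things on the bench where they are. Finish clear of the plate.

Things in the scene. Friction and masses are not known exactly. Their poses are not given: they have to be found in the camera images.
- ledge: Light wooden step fixed to the bench, 160 mm deep (x), 300 long (y), flat deck 50 above the bench. Origin: centre of its underside; +x to its back (away from the robot), -y to its right-hand, aluminium-edged end, turned up to 20 degrees. A dark fence, 12 mm thick, 10 mm above the deck, runs along the whole back edge, front face at x = +68 mm. No stop at either end (y = -150, +150 mm).
- ledge_end (a point): Middle of the top edge of the ledge's right-hand (aluminium-edged) end, at deck height, at x = 0, y = -150 mm, z = 50 mm of the ledge; axes as the ledge's.
- fence_face (a point): Point on the deck at the foot of the fence's front face, halfway along the ledge (x = 68 mm, y = 0, z = 50 mm of the ledge); axes as the ledge's. Pressed here with 5 to 10 N on its front long edge, the plate squares up to the fence, at times only on a second push.
- plate: Loose flat aluminium plate on the ledge's deck, 80 mm wide (x), 160 long (y), 6 thick, about 0.2 kg. Origin: centre of its underside; the last 40 mm towards -y are painted red. Starts on the deck, 10 to 60 mm from the fence, turned up to 12 degrees from the ledge, red end towards the right-hand end. Slides under 1 to 3 N; tips off if over 80 mm stick out.
- plate_red_end (a point): Middle of the top edge of the plate's red end (x = 0, y = -80 mm, z = 6 mm of the plate); axes as the plate's.
- plate_tail_end (a point): Middle of the top edge of the plate's bare end (x = 0, y = +80 mm, z = 6 mm of the plate); axes as the plate's.
- wax_tin: Red round tin, 69 mm across, 36 mm high, standing on the bench. Origin at the centre of its underside. To be left alone.
- offcut_2: Dark hardwood offcut, 90 x 55 x 32 mm, lying on the bench. Origin at the centre of its underside. To be left alone.
- dowel_0: Pale wooden dowel, 12 mm thick, 160 mm long, lying on the bench. Origin under its middle. To be left alone.
- spring_clamp: Orange and black spring clamp, 47 x 160 x 28 mm, lying on the bench. Origin under its middle. To be left alone.
- screw_jar: Clear jar of screws with a red lid, 66 mm across, 86 mm high, on the bench behind the ledge. Origin at the centre of its underside. To be left alone.

How it is judged:
At the end, for the whole second after the job is handed in: The plate lies flat and still on the deck, its long back edge against the fence (gap at its middle under 5 mm, turned less than 0.06 rad from the ledge), its red end 40 to 60 mm past the right-hand end of the ledge (37 to 64 mm passes) (y of plate_red_end in the frame of ledge_end between -0.064 and -0.037 m and x of plate in the frame of fence_face between -0.045 and -0.036 m and angle between the y axis of plate and the y axis of ledge, either way round below 0.06 rad and z of plate in the frame of ledge between 0.047 and 0.053 m and angle between plate's own z axis and vertical below 0.04 rad and linear speed of plate below 0.01 m/s); the robot touches nothing.
It fails at once if the plate is lifted off the deck, or falls from it (z of plate in the frame of ledge above 0.057 m or z of plate in the frame of ledge below 0.043 m or angle between plate's own z axis and vertical above 0.12 rad).
It fails at once if another thing on the bench is moved by more than 20 mm (distance of any of wax_tin, offcut_2, dowel_0, spring_clamp, screw_jar from where it was at the start of the episode above 0.02 m).
It also fails if it takes over 67 s, if anything falls off the work surface, if the arm or the gripper's body presses on something with over 40 N, if the wrist force passes 120 N, or if a joint passes its speed limit or range.

### The arm

A 6-joint arm with a two-finger parallel gripper is mounted at the origin on a cart in front of the work surface, level with it; the furniture and walls round the work are solid. World frame = base frame: x ahead of the robot, y to its left, z up, the work surface at z = 0. Lengths are in m, angles in rad, forces in N, time in s.
With the tool pointing down it reaches from about 0.35 to 0.975 m from the base axis. Payload 4.9 kg.
Tool frame: the origin (TCP) lies midway between the tips of the shut fingers; the grasp point (between the pads) lies 19 mm behind it; z points along the fingers, y is the line along which they close (so a half turn about z gives the same grasp; the last joint's range is limited). The gripper opens to 85 mm and grips with 20 to 120 N. Pads are 22 mm wide; open, the fingers measure 114 mm over their backs; the gripper's body (76 mm by 85 mm) begins 54 mm behind the grasp point. The pads swing forward as they close: fully open they stand 13 mm farther back than shut.
Start: joints at [0.992, 0.053, 1.613, -0, 1.476, -0.119], TCP at [0.277, 0.56, 0.231] pointing down, gripper open.
Joint ranges: [-3.01, 3.01], [-1.01, 2.22], [0.06, 2.58], [-1.02, 4.17], [0.09, 2.62], [-3.14, 3.14]. Speed limits (rad/s): [2.57, 2.57, 3.14, 3.14, 3.14, 3.14].

### API

Orientations are given as a rotation vector (axis times angle).
In Python, from station import ctrl, optics, job gives the robot as it stands.
- The arm moves only by the shell command python3 -m jog 'ROWS' [OPENING] [FORCE]. ROWS is JSON, a list of rows, each a list of 2 entries, a list of its own where there are three numbers: the shift along the tool's x, y, z in m, then the turn, a rotation vector about the tool's x, y, z in rad. A call has 1 to 5 rows; each row is the pose to reach, as a shift and turn from the pose commanded when the call began, along the tool's axes at that moment; what a row does not reach only later rows make up. A row lasts 1/10 s, in which the tool goes at most 50 mm and 8.59 degrees, less where a joint would pass 70% of its speed; a pose out of reach is approached as far as the arm can. A call with a gripper value outside its range is refused whole. OPENING is the opening, from 0 (shut) to 1 (fully open), set as the call begins (- or left out, the last holds). The fingers move at their own pace and stop on an object; FORCE is the grip in N (left out, the last holds). Time passes only in rows, so rows that repeat a pose let the fingers close. It gives the time, the measured TCP pose, the force, the opening and the grip force at its end, in the units of the state.
- ctrl.get_obs(): the state, without advancing time (a new reading comes with each control period).
- optics.get_image(name): name is "scene" or "top" or "wrist"; returns a dict with "image" (420x560x3 uint8, blue, green, red), "fx", "fy", "cx", "cy" (pixels), "D" ([k1, k2, p1, p2, k3] as OpenCV has them; the pictures are not rectified), "rvec" (rotation vector, rad) and "tvec" (3), from world to camera coordinates, as OpenCV has them; the wrist camera has in their place "mount" (4x4, takes a point from camera to tool coordinates, whose origin is the TCP and whose axes are the flange's). Camera axes: x right, y down, z forward; pixel columns grow to the right and rows downward; lengths in m; the calibration is good to about 2 mm. A picture is of the moment at which its call begins: read the wrist's pose just before it. There is no depth.
- job.finish_job(): hands the job in; it is judged then, once.
The state is a dict: "t": time; "q": joint angles; "dq": joint speeds; "effort": joint torques, N m; "tool_pos": TCP position; "tool_rot": TCP orientation; "contact_force": force on the tool from outside, world axes, zero at the start; "wrist_torque": the same for the moment, N m; "opening": finger opening in m; "grip_force": force on a finger pad.
Only numpy, scipy, OpenCV 4.12 (cv2) and the standard library are available. Lean on these libraries where they do the work, as an engineer would, in place of code of your own. Each camera call takes 0.05 s, during which the arm holds its last target. There are 200 camera calls.

## Working session

There is one attempt and no reset: what is moved stays moved. The work goes in short steps, Python scripts to look and compute and a shell command to move; the robot and the scene stay as the last step left them, time stands still between calls to the robot, and variables do not carry over. Pictures are saved under pics/ and viewed, at most 10 in all, crops included, and the job is handed in when it is done.

```bash
mkdir -p pics; ls; python3 - <<'E'
from station import ctrl, optics
import cv2,numpy as np
o=ctrl.get_obs();print({k:np.round(v,3) for k,v in o.items()})
a=optics.get_image("scene");b=optics.get_image("top")
import pickle;pickle.dump((a,b),open('im.pkl','wb'))
for n,d in(("scene",a),("top",b)):
    cv2.imwrite(f"pics/{n}0.png",d["image"]);R=cv2.Rodrigues(np.array(d["rvec"],float))[0]
    print(n,d["fx"],d["D"],-R.T@np.array(d["tvec"]).ravel())
E
```

```text
pics
{'t': np.float64(0.0), 'q': array([ 0.992,  0.053,  1.614, -0.   ,  1.476, -0.119]), 'dq': array([ 0.002, -0.   ,  0.   ,  0.001,  0.001,  0.   ]), 'effort': array([-1.0000e-03, -3.9369e+01, -3.7017e+01, -0.0000e+00,  7.0000e-03,
       -0.0000e+00]), 'tool_pos': array([0.277, 0.56 , 0.23 ]), 'tool_rot': array([-7.160e-01, -3.058e+00,  3.000e-03]), 'contact_force': array([ 0.303, -0.73 , -0.035]), 'wrist_torque': array([0.01 , 0.04 , 0.049]), 'grip_force': np.float64(0.0), 'opening': np.float64(0.086)}
scene 391.25362415073715 [-0.11578391  0.          0.          0.          0.        ] [ 0.14162996 -0.84075228  0.47829565]
top 415.490330934362 [0.04187256 0.         0.         0.         0.        ] [ 0.35066053 -0.08716766  1.05001518]
```

View pics/top0.png

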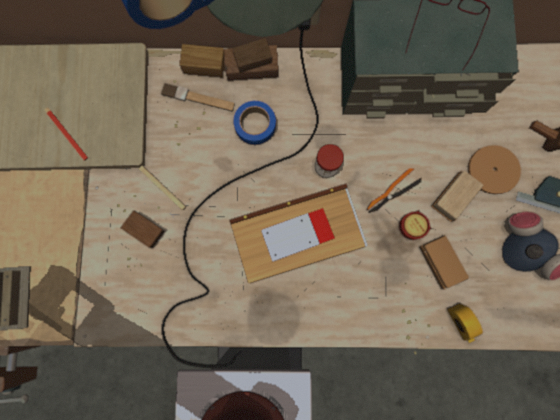

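View pics/scene0.png

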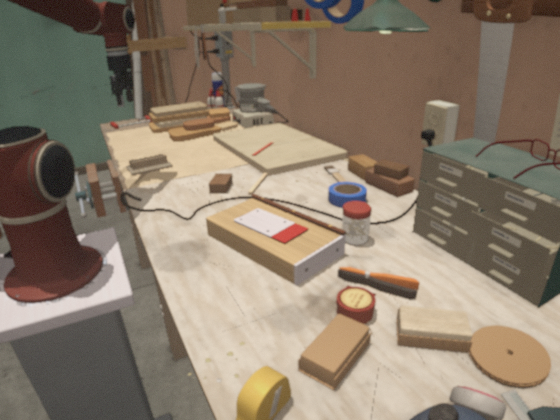

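The top view shows the ledge with its fence from about (232,220) to (347,187) and its right end from (347,187) to (366,245). The plate is around (262–333, 210–260), red end to the right. Next I'll measure these.

```bash
cat > h.py <<'E'
import cv2,numpy as np
def cast(d,px,z,pose=None):
    K=np.array([[d["fx"],0,d["cx"]],[0,d["fy"],d["cy"]],[0,0,1.]])
    u=cv2.undistortPoints(np.array(px,float).reshape(-1,1,2),K,np.array(d["D"],float)).reshape(-1,2)
    r=np.c_[u,np.ones(len(u))]
    if pose is None:
        R=cv2.Rodrigues(np.array(d["rvec"],float))[0].T;c=-R@np.array(d["tvec"],float).ravel()
    else:
        M=np.array(d["mount"]);Rt=cv2.Rodrigues(np.array(pose[1],float))[0]
        R=Rt@M[:3,:3];c=Rt@M[:3,3]+np.array(pose[0])
    w=r@R.T
    return (c+w*((z-c[2])/w[:,2])[:,None])
E
python3 - <<'E'
import pickle,cv2,numpy as np
from h import cast
a,b=pickle.load(open('im.pkl','rb'))
im=b["image"];hsv=cv2.cvtColor(im,cv2.COLOR_BGR2HSV)
roi=np.zeros(im.shape[:2],np.uint8);cv2.fillPoly(roi,[np.array([[225,215],[345,180],[372,248],[245,288]])],255)
H,S,V=[hsv[...,i].astype(int) for i in range(3)]
def big(m,n,z):
    m=(m&(roi>0)).astype(np.uint8)*255
    cs=cv2.findContours(m,0,2)[0];c=max(cs,key=cv2.contourArea)
    p=cast(b,c.reshape(-1,2),z)[:,:2].astype(np.float32)
    r=cv2.minAreaRect(p);print(n,cv2.contourArea(c),np.round(r[0],4),np.round(r[1],4),round(r[2],1));print(np.round(cv2.boxPoints(r),4).tolist());return m
red=big((S>150)&((H<6)|(H>174))&(V>90),"red",.056)
met=big((S<60)&(V>120),"metal",.056)
wood=big((H>8)&(H<25)&(S>85)&(V>120),"wood",.05)
dark=big((V<95),"fence",.06)
vis=im.copy();vis[red>0]=(0,0,255);vis[met>0]=(255,0,0);vis[wood>0]=(0,255,0);vis[dark>0]=(255,0,255)
v=np.hstack([im[170:300,220:380],vis[170:300,220:380]]);cv2.imwrite('pics/m.png',cv2.resize(v,None,fx=2.5,fy=2.5,interpolation=0))
E
```

```text
red 444.0 [ 0.4927 -0.1862] [0.0773 0.0367] 20.5
[[0.45010000467300415, -0.18250000476837158], [0.4629000127315521, -0.21690000593662262], [0.5353000164031982, -0.18979999423027039], [0.5224999785423279, -0.15539999306201935]]
metal 1609.5 [ 0.4648 -0.1109] [0.0812 0.1204] 20.2
[[0.4058000147342682, -0.06849999725818634], [0.44749999046325684, -0.18140000104904175], [0.5236999988555908, -0.15330000221729279], [0.4821000099182129, -0.04039999842643738]]
wood 7238.0 [ 0.469  -0.1283] [0.149  0.2931] 17.5
[[0.3537999987602234, -0.010999999940395355], [0.44209998846054077, -0.2904999852180481], [0.5842000246047974, -0.24560000002384186], [0.4959000051021576, 0.033900000154972076]]
fence 381.5 [ 0.5452 -0.1077] [0.0114 0.2958] 17.5
[[0.4952999949455261, 0.031599998474121094], [0.5842999815940857, -0.25049999356269836], [0.5952000021934509, -0.24709999561309814], [0.5060999989509583, 0.03500000014901161]]
```

View pics/m.png

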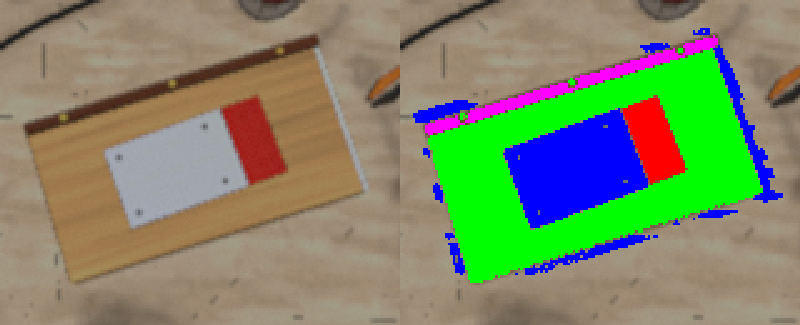

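The masks fit: red, metal, wood and fence rectangles match the given sizes. The ledge origin is about (0.4747, -0.129), turned +17.5°. The plate is about 31 mm short of the fence and turned about 3° more. I'll push its front edge with open fingers, with tool y along ledge y.

```bash
cat > goal.py <<'E'
import sys,cv2,numpy as np
from station import ctrl
# target in ledge frame (x,y) and world z -> shift/turn in present tool axes
x,y,z=map(float,sys.argv[1:4]);th=np.radians(17.5);c,s=np.cos(th),np.sin(th)
O=np.array([.4747,-.129]);o=ctrl.get_obs()
p=np.r_[O+[c*x-s*y,s*x+c*y],z]
Rg=np.array([[-c,-s,0],[-s,c,0],[0,0,-1.]]);R=cv2.Rodrigues(np.array(o["tool_rot"],float))[0]
d=np.array(o["tool_pos"])[:2]-O
print("t",round(float(o["t"]),2),"ledge xy",np.round([c*d[0]+s*d[1],-s*d[0]+c*d[1]],4),"z",np.round(o["tool_pos"][2],4))
print("shift",np.round(R.T@(p-o["tool_pos"]),4),"turn",np.round(cv2.Rodrigues(R.T@Rg)[0].ravel(),4),"F",np.round(o["contact_force"],1))
E
python3 goal.py -.078 0 .23
```

```text
t 0.1 ledge xy [0.0186 0.7162] z 0.2302
shift [-0.4264 -0.5834  0.0012] turn [-0.0017 -0.0009 -0.7652] F [-0.  -0.6 -1. ]
```

```bash
python3 -m jog '[[[-0.025,-0.035,0],[0,0,-0.128]],[[-0.05,-0.07,0],[0,0,-0.255]],[[-0.075,-0.105,0],[0,0,-0.383]],[[-0.1,-0.14,0],[0,0,-0.51]],[[-0.125,-0.175,0],[0,0,-0.638]]]' 1; python3 goal.py -.078 0 .23
```

```text
t: 0.6
tool_pos: [0.3114, 0.346, 0.2307]
tool_rot: [0.289, -3.128, 0.001]
contact_force: [0.6, -0.6, -0.3]
opening: 0.0856
grip_force: 0.0
t 0.6 ledge xy [-0.0129  0.5022] z 0.2307
shift [ 0.0039 -0.5063  0.001 ] turn [-0.0006 -0.0007 -0.1213] F [ 0.6 -0.6 -0.3]
```

```bash
python3 -m jog '[[[0,-0.04,0],[0,0,-0.06]],[[0.001,-0.085,0],[0,0,-0.12]],[[0.002,-0.13,0],[0,0,-0.12]],[[0.003,-0.175,0],[0,0,-0.12]],[[0.004,-0.22,0],[0,0,-0.12]]]'; python3 goal.py -.078 0 .12
```

```text
t: 1.1
tool_pos: [0.3464, 0.129, 0.2309]
tool_rot: [-0.468, 3.106, -0.0]
contact_force: [1.6, -0.2, 0.2]
opening: 0.0854
grip_force: 0.0
t 1.1 ledge xy [-0.0448  0.2846] z 0.2309
shift [ 0.0314 -0.2848  0.1109] turn [-0.0001  0.0002 -0.0064] F [ 1.6 -0.2  0.2]
```

```bash
python3 -m jog '[[[0.01,-0.045,0],[0,0,0]],[[0.02,-0.09,0],[0,0,0]],[[0.03,-0.135,0],[0,0,0]],[[0.031,-0.18,0],[0,0,0]],[[0.031,-0.225,0.02],[0,0,0]]]'; python3 -m jog '[[[0,-0.03,0.03],[0,0,0]],[[0,-0.057,0.06],[0,0,0]],[[0,-0.057,0.09],[0,0,0]],[[0,-0.057,0.09],[0,0,0]]]'; python3 goal.py -.078 0 .04
python3 - <<'E'
from station import ctrl,optics
import cv2
o=ctrl.get_obs();d=optics.get_image("wrist");cv2.imwrite("pics/w1.png",d["image"])
E
```

```text
t: 1.6
tool_pos: [0.3846, -0.0964, 0.214]
tool_rot: [-0.464, 3.101, -0.006]
contact_force: [1.4, -0.9, -0.2]
opening: 0.0853
grip_force: 0.0
t: 2.0
tool_pos: [0.3966, -0.1469, 0.1161]
tool_rot: [0.463, -3.099, -0.011]
contact_force: [0.3, 0.8, -0.8]
opening: 0.0852
grip_force: 0.0
t 2.0 ledge xy [-0.0799  0.0065] z 0.1161
shift [-0.0025 -0.0071  0.0761] turn [ 0.008  -0.0072 -0.0089] F [ 0.3  0.8 -0.8]
```

View pics/w1.png

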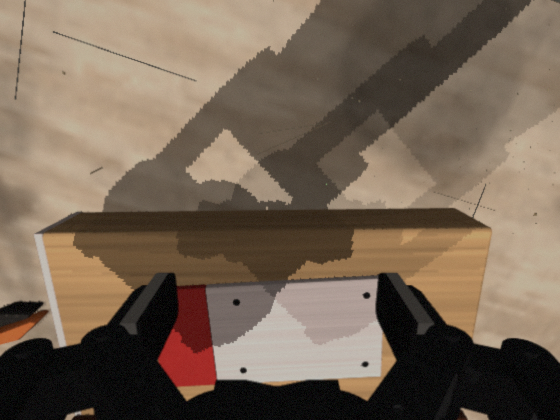

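The wrist view shows the fingers on the near side of the plate, whose front edge is at row ~283, columns 178–380. They straddle its middle and look aligned. I'll go down to tip height 53 mm.

```bash
python3 -m jog '[[[0,-0.007,0.03],[0.008,-0.007,-0.009]],[[0,-0.007,0.06],[0.008,-0.007,-0.009]],[[0,-0.007,0.0755],[0.008,-0.007,-0.009]],[[0,-0.007,0.0755],[0.008,-0.007,-0.009]],[[0,-0.007,0.0755],[0.008,-0.007,-0.009]]]'; python3 goal.py -.029 0 .04
```

```text
t: 2.55
tool_pos: [0.4032, -0.155, 0.0477]
tool_rot: [-0.48, 3.094, -0.014]
contact_force: [-0.1, 0.2, 0.2]
opening: 0.0853
grip_force: 0.0
t 2.55 ledge xy [-0.076  -0.0033] z 0.0477
shift [-0.0469  0.0033  0.0081] turn [-0.0101  0.0088  0.0027] F [-0.1  0.2  0.2]
```

```bash
python3 -m jog '[[[0,0,0],[0,0,0]],[[0,0,0],[0,0,0]]]'; python3 goal.py -.065 0 .04
```

```text
t: 2.75
tool_pos: [0.4033, -0.1554, 0.0477]
tool_rot: [-0.48, 3.094, -0.014]
contact_force: [-0.5, 0.3, 0.8]
opening: 0.085
grip_force: 0.0
t 2.75 ledge xy [-0.076  -0.0037] z 0.0477
shift [-0.011   0.0037  0.0078] turn [-0.0106  0.0093  0.0021] F [-0.5  0.3  0.8]
```

```bash
python3 -m jog '[[[0,0.0035,0.004],[-0.01,0.009,0.002]],[[0,0.0035,0.0075],[-0.01,0.009,0.002]],[[-0.004,0.0035,0.0075],[-0.01,0.009,0.002]],[[-0.004,0.0035,0.0075],[-0.01,0.009,0.002]]]'; python3 goal.py -.029 0 .04
```

```text
t: 3.15
tool_pos: [0.4051, -0.1502, 0.0381]
tool_rot: [0.478, -3.103, -0.003]
contact_force: [-0.4, -0.3, -0.1]
opening: 0.0854
grip_force: 0.0
t 3.15 ledge xy [-0.0727  0.0008] z 0.0381
shift [-0.0437 -0.0008 -0.002 ] turn [ 0.0023 -0.0022  0.0001] F [-0.4 -0.3 -0.1]
```

```bash
python3 -m jog '[[[-0.007,-0.001,-0.0015],[0,0,0]],[[-0.014,-0.001,-0.0015],[0,0,0]],[[-0.021,-0.001,-0.0015],[0,0,0]],[[-0.028,-0.001,-0.0015],[0,0,0]],[[-0.034,-0.001,-0.0015],[0,0,0]]]'; python3 goal.py -.023 0 .0395
```

```text
t: 3.65
tool_pos: [0.438, -0.1409, 0.0398]
tool_rot: [0.478, -3.102, -0.002]
contact_force: [-3.4, -1.6, 2.5]
opening: 0.0851
grip_force: 2.4
t 3.65 ledge xy [-0.0386 -0.0004] z 0.0398
shift [-0.0156  0.0004  0.0003] turn [ 0.002  -0.0029  0.0001] F [-3.4 -1.6  2.5]
```

```bash
python3 -m jog '[[[-0.004,0,0],[0,0,0]],[[-0.008,0,0],[0,0,0]],[[-0.011,0,0],[0,0,0]],[[-0.013,0,0],[0,0,0]],[[-0.014,0,0],[0,0,0]]]'; python3 goal.py -.023 0 .0395
```

```text
t: 4.15
tool_pos: [0.451, -0.1368, 0.0398]
tool_rot: [0.477, -3.103, -0.003]
contact_force: [-4.6, -1.3, 3.9]
opening: 0.0851
grip_force: 3.0
t 4.15 ledge xy [-0.025  -0.0003] z 0.0398
shift [-0.002   0.0003  0.0003] turn [ 0.002  -0.0023 -0.0002] F [-4.6 -1.3  3.9]
```

```bash
python3 -m jog '[[[-0.001,0,0],[0,0,0]],[[-0.002,0,0],[0,0,0]],[[-0.002,0,0],[0,0,0]]]'; python3 -m jog '[[[-0.001,0,0],[0,0,0]],[[-0.002,0,0],[0,0,0]],[[-0.002,0,0],[0,0,0]]]'
```

```text
t: 4.45
tool_pos: [0.453, -0.1362, 0.0398]
tool_rot: [0.477, -3.103, -0.003]
contact_force: [-3.3, -0.4, 4.6]
opening: 0.0855
grip_force: 2.7
t: 4.75
tool_pos: [0.4547, -0.1357, 0.0397]
tool_rot: [0.477, -3.102, -0.002]
contact_force: [-5.7, -1.0, 4.7]
opening: 0.0855
grip_force: 3.6
```

```bash
python3 -m jog '[[[-0.001,0,-0.0005],[0,0,0]],[[-0.0015,0,-0.001],[0,0,0]],[[-0.0015,0,-0.001],[0,0,0]]]'; python3 -m jog '[[[-0.001,0,0],[0,0,0]],[[-0.0015,0,0],[0,0,0]],[[-0.0015,0,0],[0,0,0]]]'; python3 goal.py -.023 0 .0395;python3 - <<'E'
from station import optics
import cv2
a=optics.get_image("scene")["image"][170:290,180:370];cv2.imwrite("pics/s2.png",cv2.resize(a,None,fx=4,fy=4,interpolation=2))
E
```

```text
t: 5.05
tool_pos: [0.4549, -0.1353, 0.04]
tool_rot: [0.477, -3.1, -0.003]
contact_force: [-6.3, -3.5, 4.5]
opening: 0.0856
grip_force: 3.9
t: 5.35
tool_pos: [0.4551, -0.1352, 0.0398]
tool_rot: [0.477, -3.096, -0.003]
contact_force: [-12.8, -4.6, 6.5]
opening: 0.0855
grip_force: 7.2
t 5.35 ledge xy [-0.0206 -0.    ] z 0.0398
shift [0.0024 0.     0.0004] turn [ 0.0031 -0.009   0.0002] F [-12.8  -4.6   6.5]
```

View pics/s2.png

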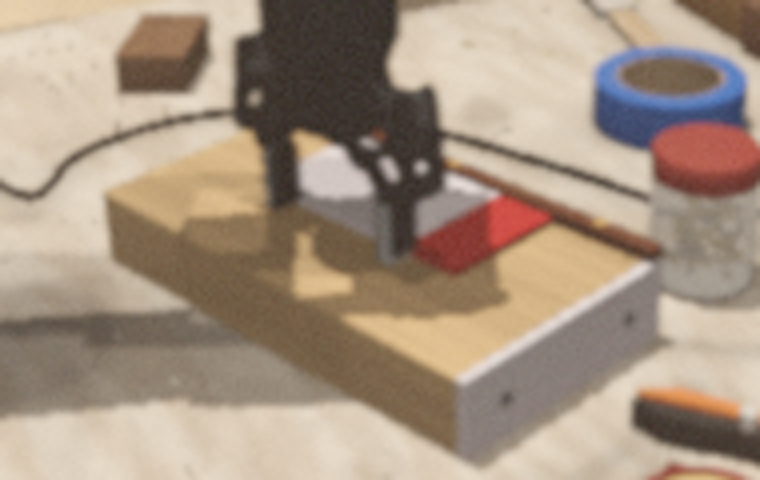

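The plate is seated: the fingers have stalled at x = -20.6 mm with the force rising to 13 N, and the picture shows the plate parallel to the fence. Next I'll back off, lift, shut the fingers and go round to the bare end.

```bash
python3 -m jog '[[[0.01,0,0],[0,0,0]],[[0.025,0,0],[0,0,0]],[[0.025,0,-0.03],[0,0,0]],[[0.025,0,-0.07],[0,0,0]],[[0.025,0,-0.07],[0,0,0]]]' 0 20; python3 goal.py .026 .115 .11
```

```text
t: 5.9
tool_pos: [0.4382, -0.144, 0.1168]
tool_rot: [-0.476, 3.096, -0.008]
contact_force: [0.9, -0.5, 0.0]
opening: 0.0124
grip_force: 0.0
t 5.9 ledge xy [-0.0393 -0.0033] z 0.1168
shift [-0.0652  0.1184  0.0066] turn [-0.0065  0.0084 -0.0004] F [ 0.9 -0.5  0. ]
```

```bash
python3 -m jog '[[[-0.02,0.04,0],[-0.006,0.008,0]],[[-0.042,0.08,0],[-0.006,0.008,0]],[[-0.065,0.118,0],[-0.006,0.008,0]],[[-0.065,0.118,0.0],[-0.006,0.008,0]]]'; python3 goal.py .026 .115 .0535
python3 - <<'E'
from station import ctrl,optics
from h import cast
import cv2,numpy as np
o=ctrl.get_obs();d=optics.get_image("top");im=d["image"]
hsv=cv2.cvtColor(im,cv2.COLOR_BGR2HSV);H,S,V=[hsv[...,i].astype(int) for i in range(3)]
roi=np.zeros(im.shape[:2],np.uint8);cv2.fillPoly(roi,[np.array([[225,215],[345,190],[368,246],[245,283]])],255)
th=np.radians(17.5);c,s=np.cos(th),np.sin(th)
m=((S>150)&((H<6)|(H>174))&(V>50)&(roi>0)).astype(np.uint8)
k=max(cv2.findContours(m,0,2)[0],key=cv2.contourArea)
p=cast(d,k.reshape(-1,2),.056)[:,:2]-[.4747,-.129]
q=np.c_[c*p[:,0]+s*p[:,1],-s*p[:,0]+c*p[:,1]].astype(np.float32);r=cv2.minAreaRect(q)
print("red in ledge frame",np.round(cv2.boxPoints(r),4).tolist(),r[2])
cv2.imwrite("pics/t3.png",cv2.resize(im[160:310,200:400],None,fx=4,fy=4,interpolation=2))
E
```

```text
t: 6.3
tool_pos: [0.4611, -0.0059, 0.1103]
tool_rot: [0.485, -3.095, -0.013]
contact_force: [0.3, 0.2, -0.1]
opening: -0.0001
grip_force: 0.0
t 6.3 ledge xy [0.0241 0.1215] z 0.1103
shift [-0.0023 -0.007   0.0567] turn [ 0.0097 -0.0077  0.0058] F [ 0.3  0.2 -0.1]
red in ledge frame [[-0.009800000116229057, -0.07940000295639038], [0.07010000199079514, -0.07980000227689743], [0.07029999792575836, -0.04349999874830246], [-0.009600000455975533, -0.0430000014603138]] 89.65509796142578
```

View pics/t3.png

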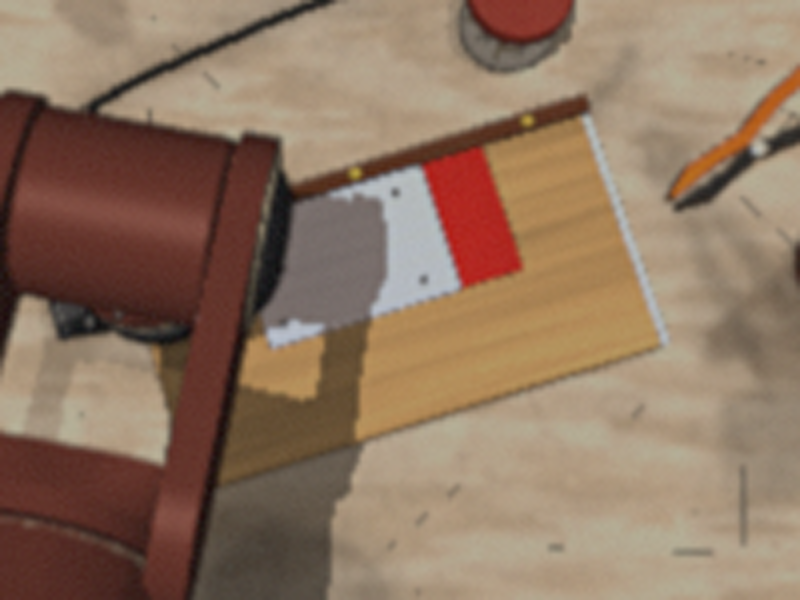

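The plate is flush with the fence and aligned to within 0.4°. Its red end is at ledge y ≈ -0.080, so it needs about 120 mm to the right. I'll come down behind the tail.

```bash
python3 -m jog '[[[-0.002,-0.005,0.02],[0.01,-0.008,0.006]],[[-0.002,-0.005,0.04],[0.01,-0.008,0.006]],[[-0.002,-0.005,0.053],[0.01,-0.008,0.006]],[[-0.002,-0.005,0.053],[0.01,-0.008,0.006]],[[-0.002,-0.005,0.053],[0.01,-0.008,0.006]]]'; python3 goal.py .026 .1 .053
```

```text
t: 6.85
tool_pos: [0.4633, -0.0147, 0.0578]
tool_rot: [0.466, -3.105, 0.003]
contact_force: [-0.1, -0.4, 0.3]
opening: 0.0001
grip_force: 0.0
t 6.85 ledge xy [0.0235 0.1125] z 0.0578
shift [-0.0026 -0.0124  0.0048] turn [-0.0019 -0.0021 -0.0072] F [-0.1 -0.4  0.3]
```

```bash
python3 -m jog '[[[-0.0025,0,0.004],[-0.002,-0.002,-0.007]],[[-0.0025,0,0.004],[-0.002,-0.002,-0.007]],[[-0.0025,0,0.004],[-0.002,-0.002,-0.007]]]'; python3 goal.py .026 .1 .053
```

```text
t: 7.15
tool_pos: [0.4661, -0.0136, 0.0543]
tool_rot: [-0.479, 3.104, -0.001]
contact_force: [0.3, -0.0, 0.7]
opening: 0.0003
grip_force: 0.0
t 7.15 ledge xy [0.0265 0.1127] z 0.0543
shift [ 0.0006 -0.0127  0.0013] turn [-0.0005  0.0008  0.0008] F [ 0.3 -0.   0.7]
```

```bash
python3 -m jog '[[[0.0005,-0.006,0.0013],[0,0,0]],[[0.0005,-0.012,0.0013],[0,0,0]],[[0.0005,-0.018,0.0013],[0,0,0]],[[0.0005,-0.024,0.0013],[0,0,0]],[[0.0005,-0.03,0.0013],[0,0,0]]]'; python3 goal.py .026 .0 .053;  python3 -m jog '[[[0,-0.006,0],[0,0,0]],[[0,-0.012,0],[0,0,0]],[[0,-0.018,0],[0,0,0]],[[0,-0.024,0],[0,0,0]],[[0,-0.03,0],[0,0,0]]]'; python3 goal.py .026 .0 .053
```

```text
t: 7.65
tool_pos: [0.4743, -0.0424, 0.0525]
tool_rot: [0.478, -3.105, -0.002]
contact_force: [-1.1, 2.7, 1.6]
opening: -0.0002
grip_force: 1.7
t 7.65 ledge xy [0.0256 0.0827] z 0.0525
shift [-0.0003 -0.0827 -0.0006] turn [ 0.0011 -0.0001  0.0003] F [-1.1  2.7  1.6]
t: 8.15
tool_pos: [0.4834, -0.0712, 0.0525]
tool_rot: [0.479, -3.105, -0.0]
contact_force: [-1.4, 2.8, 2.0]
opening: -0.0001
grip_force: 1.5
t 8.15 ledge xy [0.0257 0.0525] z 0.0525
shift [-0.0003 -0.0525 -0.0005] turn [ 0.0002 -0.0002  0.0009] F [-1.4  2.8  2. ]
```

Pushing takes about 3 N. I'll go another 50 mm and then measure.

```bash
cat > meas.py <<'E'
from station import ctrl,optics
from h import cast
import cv2,numpy as np,sys
d=optics.get_image("top");im=d["image"]
hsv=cv2.cvtColor(im,cv2.COLOR_BGR2HSV);H,S,V=[hsv[...,i].astype(int) for i in range(3)]
roi=np.zeros(im.shape[:2],np.uint8);cv2.fillPoly(roi,[np.array([[290,205],[345,175],[370,185],[390,240],[300,270]])],255)
cv2.circle(roi,(330,158),22,0,-1)
th=np.radians(17.5);c,s=np.cos(th),np.sin(th)
m=((S>150)&((H<6)|(H>174))&(V>50)&(roi>0)).astype(np.uint8)
k=max(cv2.findContours(m,0,2)[0],key=cv2.contourArea)
p=cast(d,k.reshape(-1,2),.056)[:,:2]-[.4747,-.129]
q=np.c_[c*p[:,0]+s*p[:,1],-s*p[:,0]+c*p[:,1]].astype(np.float32);r=cv2.minAreaRect(q)
print("red in ledge frame",np.round(cv2.boxPoints(r),4).tolist(),r[2])
if len(sys.argv)>1: cv2.imwrite(sys.argv[1],cv2.resize(im[160:310,200:400],None,fx=4,fy=4,interpolation=2))
E
python3 -m jog '[[[0,-0.006,0],[0,0,0]],[[0,-0.012,0],[0,0,0]],[[0,-0.018,0],[0,0,0]],[[0,-0.024,0],[0,0,0]],[[0,-0.03,0],[0,0,0]]]'; python3 -m jog '[[[0,-0.006,0],[0,0,0]],[[0,-0.012,0],[0,0,0]],[[0,-0.018,0],[0,0,0]],[[0,-0.022,0],[0,0,0]],[[0,-0.022,0],[0,0,0]]]'; python3 goal.py .026 -.02 .053; python3 meas.py
```

```text
t: 8.65
tool_pos: [0.4924, -0.0999, 0.0525]
tool_rot: [0.479, -3.105, -0.0]
contact_force: [-0.9, 4.1, 2.1]
opening: -0.0002
grip_force: 1.7
t: 9.15
tool_pos: [0.4992, -0.1214, 0.0525]
tool_rot: [-0.479, 3.105, -0.002]
contact_force: [-0.2, -0.7, -0.5]
opening: 0.0001
grip_force: 0.0
t 9.15 ledge xy [ 0.0257 -0.0001] z 0.0525
shift [-0.0003 -0.0199 -0.0005] turn [-0.0016  0.0001  0.0005] F [-0.2 -0.7 -0.5]
red in ledge frame [[-0.010099999606609344, -0.1290999948978424], [-0.009800000116229057, -0.16599999368190765], [0.0706000030040741, -0.1656000018119812], [0.07029999792575836, -0.12860000133514404]] 0.35406601428985596
```

```bash
python3 -m jog '[[[0,-0.006,0],[0,0,0]],[[0,-0.012,0],[0,0,0]],[[0,-0.018,0],[0,0,0]],[[0,-0.023,0],[0,0,0]],[[0,-0.027,0],[0,0,0]]]';python3 -m jog '[[[0,-0.003,0],[0,0,0]],[[0,-0.005,0],[0,0,0]],[[0,-0.005,0],[0,0,0]]]'; python3 goal.py .026 -.02 .053; python3 meas.py pics/t4.png
```

```text
t: 9.7
tool_pos: [0.5071, -0.1467, 0.0523]
tool_rot: [0.479, -3.105, 0.0]
contact_force: [-0.5, 0.9, -1.8]
opening: -0.0003
grip_force: 0.6
t: 10.0
tool_pos: [0.5088, -0.1513, 0.0526]
tool_rot: [-0.479, 3.105, -0.001]
contact_force: [0.0, 0.9, 0.2]
opening: -0.0
grip_force: 0.0
t 10.0 ledge xy [ 0.0258 -0.0316] z 0.0526
shift [-0.0002  0.0116 -0.0004] turn [-0.0008  0.0002  0.0007] F [0.  0.9 0.2]
red in ledge frame [[-0.011699999682605267, -0.16019999980926514], [-0.010099999606609344, -0.19930000603199005], [0.0681999996304512, -0.19609999656677246], [0.066600002348423, -0.15690000355243683]] 2.368659496307373
```

View pics/t4.png

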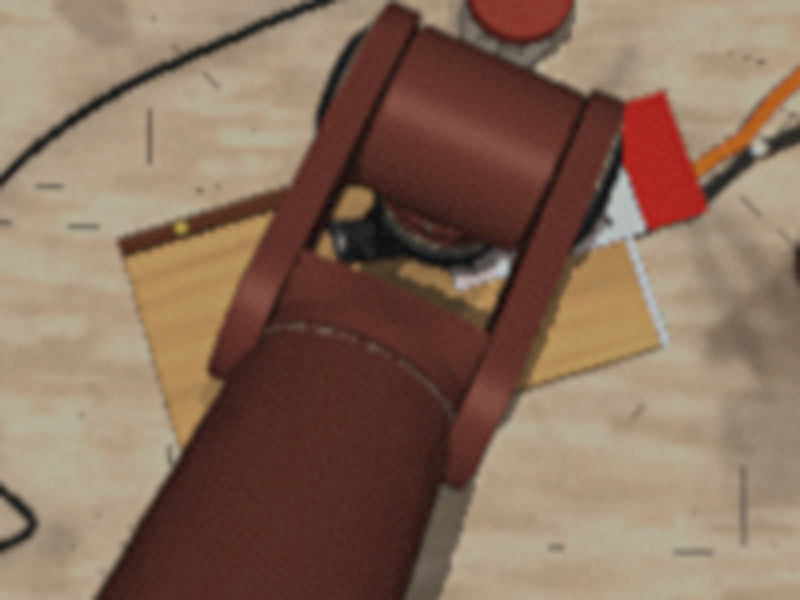

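The red end is now about 48 mm past the ledge, with about 9 mm of bare metal showing. The measured 2.4° turn may come from occlusion by the arm, so I'll retreat and measure again.

```bash
python3 -m jog '[[[0,0.01,0],[0,0,0]],[[0,0.02,0],[0,0,0]],[[0,0.02,-0.04],[0,0,0]],[[0.04,0.02,-0.07],[0,0,0]],[[0.08,0.02,-0.07],[0,0,0]]]' ; python3 -m jog '[[[0.03,0.02,0],[0,0,0]],[[0.03,0.06,0],[0,0,0]],[[0.03,0.06,0],[0,0,0]]]' 1; python3 meas.py pics/t5.png; python3 goal.py -.05 -.085 .11
```

```text
t: 10.55
tool_pos: [0.4286, -0.1567, 0.1278]
tool_rot: [-0.483, 3.097, -0.01]
contact_force: [-1.1, -1.1, 0.6]
opening: -0.0001
grip_force: 0.0
t: 10.85
tool_pos: [0.3776, -0.1049, 0.1216]
tool_rot: [-0.482, 3.104, 0.002]
contact_force: [0.8, 0.1, 0.0]
opening: 0.0433
grip_force: 0.0
red in ledge frame [[-0.011099999770522118, -0.16040000319480896], [-0.010400000028312206, -0.19910000264644623], [0.06840000301599503, -0.19779999554157257], [0.06780000030994415, -0.15919999778270721]] 0.9118821024894714
t 10.9 ledge xy [-0.0847  0.0507] z 0.1221
shift [-0.0343 -0.1358  0.0122] turn [-0.0007  0.0007  0.0031] F [-0.4 -1.2  0.4]
```

View pics/t5.png

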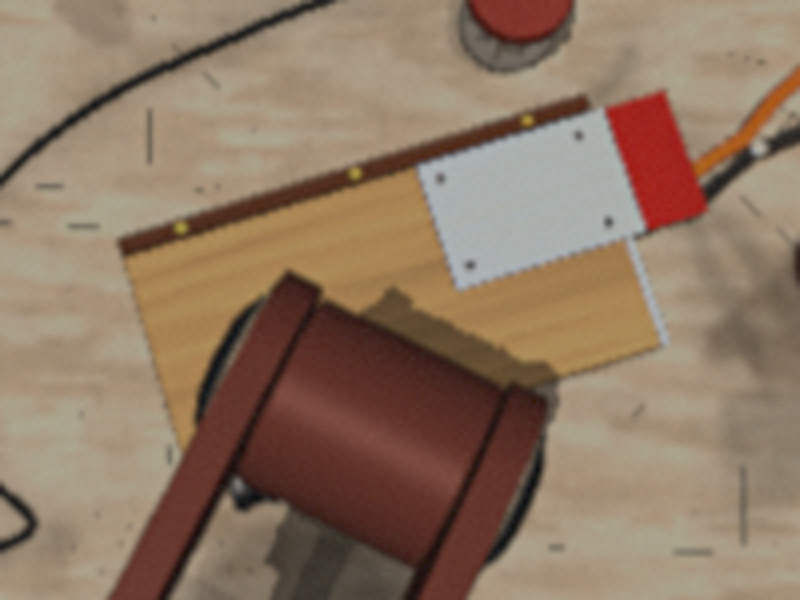

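The plate lies flush along the fence, turned less than 1°. All of the red and about 9 mm of bare metal (columns 605–640) stick out past the end. The arm is clear, so I'll lift a little and hand in.

```bash
python3 -m jog '[[[0,0,-0.03],[0,0,0]],[[0,0,-0.05],[0,0,0]],[[0,0,-0.05],[0,0,0]],[[0,0,-0.05],[0,0,0]]]'; python3 -c "
from station import job;print(job.finish_job())"
```

```text
t: 11.3
tool_pos: [0.38, -0.1079, 0.1726]
tool_rot: [-0.48, 3.104, -0.001]
contact_force: [0.7, -0.4, -1.4]
opening: 0.0855
grip_force: 0.0
the job is handed in; nothing more can be done
None
```

I handed the job in at about 11 s. By my last camera measurement the plate is flush to the fence and turned about 1°, with its red end about 48 mm past the ledge and about 9 mm of bare metal showing. The arm is clear; the hand-in returned no verdict.

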